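# Make up two chromatograph service kits

## Task

Make up the two service kits for the gas chromatographs: the amber bottle with the white cap, the green box and the brass tin go in the blue tray, and the white bottle with the blue cap and the red-topped filter go in the yellow tray. Stand each thing upright on the floor of a compartment of its own, in whichever compartment and order you like; set them down rather than dropping them, and do not knock them over. Leave the spares (the black-capped amber bottle, the orange box and the black-topped filter) standing where they are.

Things in the scene. Friction and masses are not known exactly. Their poses are not given: they have to be found in the camera images.
- amber_mid (a point): Amber glass bottle with a WHITE cap, for the blue kit: bottle 72 mm tall: round body 32 mm in diameter up to 50 mm, then a short shoulder and a 24 mm white cap from 56 to 72 mm. About 70 g. Loose, starts upright on the bench at any of the stock places. The point is its centre, half-way up; z up along it.
- green_mid (a point): Green box, for the blue kit: green plastic box, upright, 30 mm along its own x, 40 mm along its own y, 60 mm tall, a thin white band round it and a paper patch on its top, starts turned any way. About 60 g. Loose, starts upright on the bench at any of the stock places. The point is its centre, half-way up; z up along it.
- tin_mid (a point): Brass-coloured round tin, for the blue kit: a cylinder 40 mm in diameter and 60 mm tall, standing upright. About 90 g. Loose, starts upright on the bench at any of the stock places. The point is its centre, half-way up; z up along it.
- white_mid (a point): White plastic bottle with a blue cap, for the yellow kit: bottle 72 mm tall: round body 32 mm in diameter up to 50 mm, then a short shoulder and a 24 mm blue cap from 56 to 72 mm. About 70 g. Loose, starts upright on the bench at any of the stock places. The point is its centre, half-way up; z up along it.
- filter_mid (a point): Red-topped filter, for the yellow kit: gas filter cartridge: a plain aluminium cylinder 30 mm in diameter and 70 mm tall, standing upright, with a red band and a red top 12 mm high. About 80 g. Loose, starts upright on the bench at any of the stock places. The point is its centre, half-way up; z up along it.
- blue_tray: Blue open kit tray, 196 x 68 x 14 mm, with a row of three square compartments 60 x 60 mm inside (floors a paler shade), centred at x = -64, 0 and +64 mm, y = 0. Walls and dividers are 4 mm thick and their rim is 14 mm above the bench; the floor is 4 mm above the bench. Fixed to the bench, on the left or the right of the stock, turned by up to 0.3 rad. Origin: centre of its underside; x along its row of compartments, y across, z up.
- yellow_tray: Yellow open kit tray, 132 x 68 x 14 mm, with a row of two square compartments 60 x 60 mm inside (floors a paler shade), centred at x = -32 and +32 mm, y = 0. Walls and dividers are 4 mm thick and their rim is 14 mm above the bench; the floor is 4 mm above the bench. Fixed to the bench, on the left or the right of the stock, turned by up to 0.3 rad. Origin: centre of its underside; x along its row of compartments, y across, z up.
- spare_bottle_mid (a point): Spare, to be left alone: amber glass bottle with a BLACK cap; bottle 72 mm tall: round body 32 mm in diameter up to 50 mm, then a short shoulder and a 24 mm black cap from 56 to 72 mm. About 70 g. Loose, starts upright on the bench at any of the stock places. The point is its centre, half-way up; z up along it.
- spare_box_mid (a point): Spare, to be left alone: orange plastic box, upright, 30 mm along its own x, 40 mm along its own y, 60 mm tall, a thin white band round it and a paper patch on its top, starts turned any way. About 60 g. Loose, starts upright on the bench at any of the stock places. The point is its centre, half-way up; z up along it.
- spare_filter_mid (a point): Spare, to be left alone: black-topped gas filter cartridge: a plain aluminium cylinder 30 mm in diameter and 70 mm tall, standing upright, with a black band and a black top 12 mm high. About 80 g. Loose, starts upright on the bench at any of the stock places. The point is its centre, half-way up; z up along it.
Not all that is in view belongs to the job. What is shaped like the part that bears filter_mid but purple is not meant.

How it is judged:
By the outcome, as a careful person would: the job done as asked, in the order asked, and still so for the second after the job is handed in, with the robot touching nothing.
It also fails if it takes over 120 s, if anything falls off the work surface, if the arm or the gripper's body presses on something with over 40 N, if the wrist force passes 120 N, or if a joint passes its speed limit or range.

## Robot

A 6-joint arm with a two-finger parallel gripper is mounted at the origin on the work surface. World frame = base frame: x ahead of the robot, y to its left, z up, the work surface at z = 0. Lengths are in mm, angles in rad, forces in N, time in s.
With the tool pointing down it reaches from about 300 to 775 mm from the base axis. Payload 14.6 kg.
Tool frame: the origin (TCP) lies between the finger pads; the fingertips stand 22 mm ahead of it and the grasp point (between the pads) lies 3 mm ahead of it (manip.tcp_to_tips is the distance from the TCP to the fingertips, in mm); y points along the fingers, z is the direction in which the jaws open and shut, and the axes are right-handed (so a half turn about y gives the same grasp; the last joint's range is limited). The gripper opens to 94 mm and grips with 3 to 60 N. Pads are 16 mm wide; open, the fingers measure 119 mm over their backs; the gripper's body (75 mm by 177 mm) begins 78 mm behind the grasp point.
Start: joints at [-1.186, 0.3, 1.521, -0, 1.321, -0.067], TCP at [240.114, -494.808, 227.446] pointing down, gripper open.
Joint ranges: [-3.03, 3.03], [-0.79, 2.21], [0.23, 2.52], [-1.04, 4.18], [0, 3.07], [-2.55, 2.55]. Speed limits (rad/s): [2.22, 2.22, 2.57, 3.14, 3.14, 3.14].

## Interface

Orientations are given as [roll, pitch, yaw] about the fixed x, y, z axes, in that order (R = Rz(yaw) Ry(pitch) Rx(roll)).
In Python, from cell import manip gives the robot as it stands.
- The arm moves only by the shell command python3 -m jog 'ROWS' [OPENING] [FORCE]. ROWS is JSON, one flat list of numbers, 6 for each row, row after row: the shift along the tool's x, y, z in mm, then the turn, a rotation vector about the tool's x, y, z in degrees. A call has 1 to 10 rows; each row is the pose to reach, as a shift and turn from the pose commanded when the call began, along the tool's axes at that moment; what a row does not reach only later rows make up. A row lasts 1/12 s, in which the tool goes at most 41.7 mm and 7.16 degrees, less where a joint would pass 70% of its speed; a pose out of reach is approached as far as the arm can. A call with a gripper value outside its range is refused whole. OPENING is the finger opening in mm, from 0 to 94, set as the call begins (- or left out, the last holds). The fingers move at their own pace and stop on an object; FORCE is the grip in N (left out, the last holds). Time passes only in rows, so rows that repeat a pose let the fingers close. It gives the time, the measured TCP pose, the force and the opening at its end, in the units of the state.
- manip.read_state(): the state, without advancing time (a new reading comes with each control period).
- manip.camera(name): name is "side" or "top"; returns a dict with "img" (420x560x3 uint8, red, green, blue), "intrinsics" (3x3 intrinsics, pixels), "origin" and "orientation" of the camera in the world. Camera axes: x right, y down, z forward; pixel columns grow to the right and rows downward; lengths in mm; the calibration is good to about 2 mm. A picture is of the moment at which its call begins. There is no depth.
- manip.sign_off(): hands the job in, once; it reports no verdict.
Trained networks look in a picture, given as the dict that the camera call returned (one of the last four; its "shot" number tells which), for a name from the list of things; names that differ only in an ending like _2 or _b are one class to them, and where a whole thing is asked for, a point or a joint stands for the part that bears it (a point fixed in the world has none). Each returns a list of dicts, best first, with "score" (0 to 1); they miss things now and then, are a little off and sometimes report something else, mostly with a low value. They report only what shows in the picture. A call takes as long as a camera call. They do not tell look-alikes from the thing itself.
- manip.masks_of(thing, picture): "pixels" (420x560 bool, what is visible of it) and "xy" ([column, row] in pixels, amid what is visible of it).
- manip.tip_of(thing, picture): "xy" ([column, row] in pixels: a listed point, or the origin of a listed thing).
The state is a dict: "clock": time; "joints": joint angles; "qd": joint speeds; "effort": joint torques, N m; "eef_pos": TCP position; "eef_rot": TCP orientation; "wrist_force": force on the tool from outside, world axes, zero at the start; "moment": the same for the moment, N m; "finger_gap": finger opening in mm.
Only numpy, scipy, OpenCV 4.12 (cv2) and the standard library are available. Lean on these libraries where they do the work, as an engineer would, in place of code of your own. Each camera call takes 0.05 s, during which the arm holds its last target.

## Working session

There is one attempt and no reset: what is moved stays moved. The work goes in short steps, Python scripts to look and compute and a shell command to move; the robot and the scene stay as the last step left them, time stands still between calls to the robot, and variables do not carry over. Pictures are saved under pics/ and viewed, and the job is handed in when it is done.

```bash
ls; mkdir -p pics
python3 - <<'E'
from cell import manip
import cv2
s=manip.read_state(); print(s)
for n in("top","side"):
    p=manip.camera(n); cv2.imwrite(f"pics/{n}0.png",p["img"][:,:,::-1]); print(n,p["intrinsics"],p["origin"],p["orientation"],p["shot"])
E
```

```text
pics
{'clock': 0.0, 'joints': array([-1.18559724e+00,  3.00429865e-01,  1.52157631e+00, -1.75638153e-05,
        1.32071293e+00, -6.65693206e-02]), 'qd': array([-0.00051821, -0.00024745,  0.00100217,  0.00036846,  0.0003559 ,
       -0.00022508]), 'effort': array([-6.95366889e-04, -5.31808126e+01, -3.52742708e+01,  7.08305743e-02,
        2.44302111e-02, -7.99634245e-05]), 'eef_pos': array([ 240.02498412, -494.59535731,  226.91095695]), 'eef_rot': array([-1.57192142e+00,  5.79570447e-05, -2.68981993e+00]), 'wrist_force': array([ 0.66032601, -0.19602832,  1.31001203]), 'moment': array([-0.00307556, -0.05981402, -0.05479877]), 'finger_gap': 94.21069228488574}
top [[497.77302599   0.         276.05375308]
 [  0.         497.77302599 212.64965564]
 [  0.           0.           1.        ]] [ 395.20755715    5.1080687  1080.9536454 ] [-2.98144971  0.0050238  -1.59253538] 1
side [[443.08110618   0.         291.69389069]
 [  0.         443.08110618 210.36504164]
 [  0.           0.           1.        ]] [510.78807156 680.3196705  739.06494333] [-2.33790079 -0.01338571 -3.05062482] 2
```

View pics/top0.png

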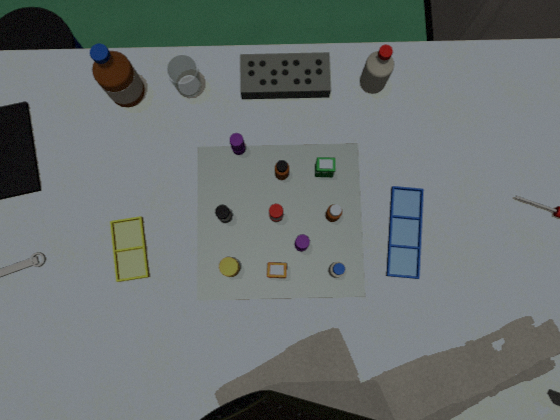

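View pics/side0.png

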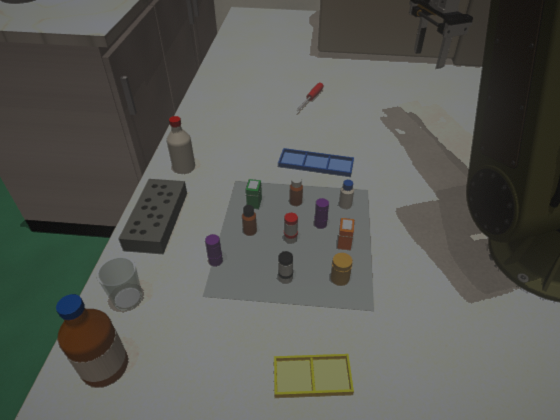

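The top view shows these look-alike pairs:
- **Amber bottle:** white cap (335,212) is wanted; black cap (282,169) is a spare.
- **Box:** green (325,167) is wanted; orange (277,270) is a spare.
- **Filter:** red (276,212) is wanted; black (224,213) and the purple decoys (302,243) and (238,144) are not.
- **Only one of each:** tin (229,267) and white bottle with blue cap (338,269).

The blue tray is around (405,232) and the yellow tray around (130,248).

```bash
cat > h.py <<'E'
from cell import manip
import numpy as np, cv2
from scipy.spatial.transform import Rotation as R
def ray(p,xy):
    K=np.array(p["intrinsics"]);d=np.linalg.inv(K)@[xy[0],xy[1],1]
    return np.array(p["origin"]),R.from_euler('xyz',p["orientation"]).as_matrix()@d
def at(p,xy,z):
    o,d=ray(p,xy); return o+d*(z-o[2])/d[2]
def tri(p,a,q,b):
    o1,d1=ray(p,a);o2,d2=ray(q,b);d1=d1/np.linalg.norm(d1);d2=d2/np.linalg.norm(d2)
    A=np.stack([d1,-d2],1);s=np.linalg.lstsq(A,o2-o1,rcond=None)[0]
    x=o1+s[0]*d1;y=o2+s[1]*d2
    return (x+y)/2,np.linalg.norm(x-y)
def proj(p,X):
    M=R.from_euler('xyz',p["orientation"]).as_matrix();c=(np.asarray(X)-p["origin"])@M
    u=c@np.array(p["intrinsics"]).T;return u[...,:2]/u[...,2:]
Z=dict(amber_mid=36,green_mid=30,tin_mid=30,white_mid=36,filter_mid=35,spare_bottle_mid=36,spare_box_mid=30,spare_filter_mid=35)
E
python3 - <<'E'
from h import *
np.set_printoptions(precision=1,suppress=True)
t=manip.camera("top");s=manip.camera("side")
for k,z in list(Z.items())+[("blue_tray",0),("yellow_tray",0)]:
    print(k)
    for n,p in(("t",t),("s",s)):
        for r in manip.tip_of(k,p)[:3]:
            if r["score"]>.2: print("  ",n,round(r["score"],2),np.array(r["xy"]),at(p,r["xy"],z)[:2])
for nm,p,c in(("top",t,(185,125,440,310)),("side",s,(190,130,390,320))):
    x0,y0,x1,y1=c; cv2.imwrite(f"pics/{nm}crop.png",cv2.resize(p["img"][y0:y1,x0:x1,::-1],None,fx=3,fy=3,interpolation=cv2.INTER_CUBIC))
E
```

```text
amber_mid
   t 0.67 [333.2 212.4] [ 561.9 -114.8]
   s 0.63 [297.2 189.8] [ 561.  -119.1]
green_mid
   t 0.55 [325.9 166.5] [ 664.  -103.7]
   t 0.3 [277.9 214.7] [560.5   2.8]
   s 0.77 [253.2 193. ] [ 665.5 -103.2]
tin_mid
   t 0.57 [227.5 267.5] [450.6 111.3]
   s 0.85 [340.7 271.6] [453.5 114.1]
white_mid
   t 0.74 [337.6 270.4] [ 439.2 -119. ]
filter_mid
   t 0.76 [300.8 241.9] [500.6 -44.1]
   t 0.67 [279.2 213.8] [561.6   0.1]
   t 0.62 [241.3 142.8] [720.1  79. ]
   s 0.79 [216.6 249.3] [713.4  85.4]
   s 0.76 [319.4 212.6] [504.2 -47.2]
   s 0.59 [289.6 230.2] [566.6  14.9]
spare_bottle_mid
   t 0.71 [279.9 168.4] [660.6  -3.7]
   t 0.63 [131.5 247.7] [496.2 312.6]
   s 0.95 [247.3 221.4] [662.7  -1.3]
   s 0.24 [346.1 235.5] [443.4  18.9]
spare_box_mid
   t 0.75 [275.8 273.5] [435.8  10. ]
   s 0.68 [343.3 233.5] [449.    7.9]
spare_filter_mid
   t 0.73 [224.8 215.5] [560.6 115.8]
   t 0.34 [228.4 264.6] [456.3 108.9]
   s 0.79 [283.7 265.8] [569.2 115. ]
blue_tray
   t 0.58 [404.5 233.5] [ 517.5 -272.5]
   s 0.69 [317.  164.6] [ 518.9 -268.2]
yellow_tray
   t 0.82 [128.6 250.1] [494.6 329.4]
   s 0.83 [311.1 377.9] [499.4 327.7]
```

```bash
ls pics
```

```text
side0.png
sidecrop.png
top0.png
topcrop.png
```

View pics/topcrop.png

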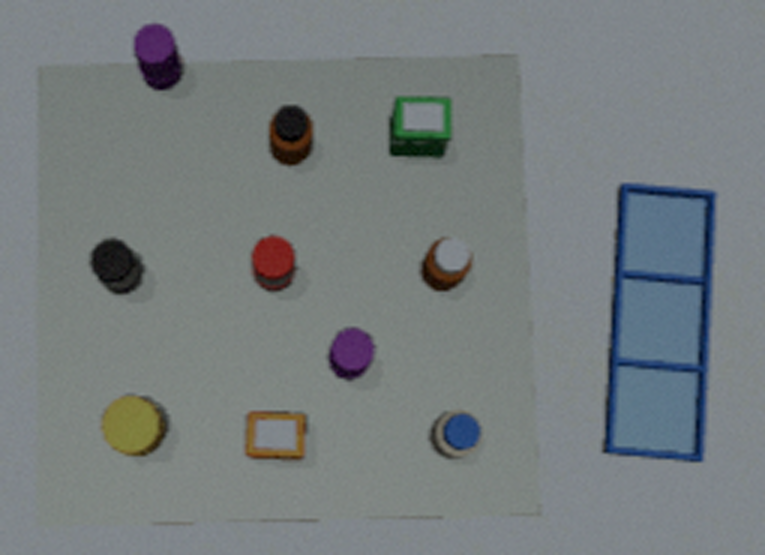

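View pics/sidecrop.png

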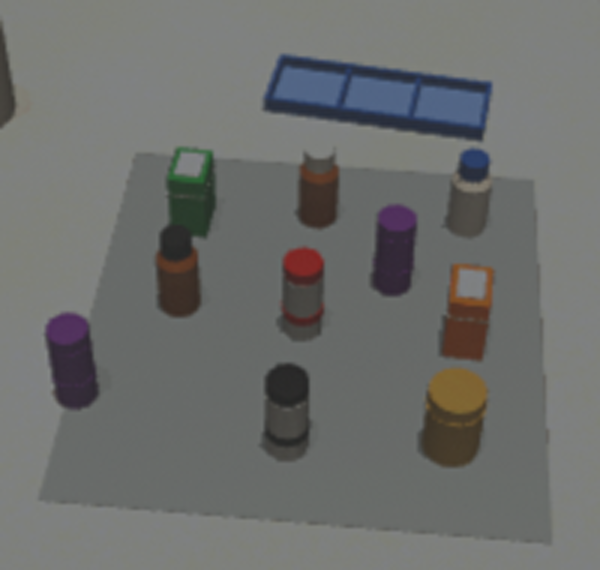

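```bash
cat > seg.py <<'E'
from h import *
np.set_printoptions(precision=1,suppress=True)
RNG=dict(red=([0,110,60],[8,255,255]),blue=([105,110,50],[125,255,255]),green=([50,100,40],[80,255,255]),yellow=([20,90,60],[33,255,255]),purple=([135,60,30],[165,255,255]),orange=([8,120,90],[20,255,255]))
def mask(img,c,box):
    m=cv2.inRange(cv2.cvtColor(img,cv2.COLOR_RGB2HSV),np.array(RNG[c][0]),np.array(RNG[c][1]))
    o=np.zeros_like(m);x0,y0,x1,y1=box;o[y0:y1,x0:x1]=m[y0:y1,x0:x1];return o
def rect(m):
    c=max(cv2.findContours(m,cv2.RETR_EXTERNAL,cv2.CHAIN_APPROX_NONE)[0],key=cv2.contourArea)
    return cv2.minAreaRect(c)
E
python3 - <<'E'
from seg import *
t=manip.camera("top");img=t["img"]
for nm,c,b,z in(("blue_tray","blue",(375,175,435,290),14),("yellow_tray","yellow",(100,205,160,290),14),("red","red",(260,195,295,226),70),("white","blue",(325,255,355,285),72),("tin","yellow",(212,250,247,285),60),("green","green",(310,150,345,182),60)):
    m=mask(img,c,b);r=rect(m);pts=np.array([at(t,q,z)[:2] for q in cv2.boxPoints(r)])
    ys,xs=np.nonzero(m);e1,e2=pts[1]-pts[0],pts[2]-pts[1]
    print(nm,np.array(r[0]),r[1],"ctr",pts.mean(0),"centroid",at(t,(xs.mean(),ys.mean()),z)[:2],"lens",np.linalg.norm(e1),np.linalg.norm(e2),"ang",np.degrees(np.arctan2(e1[1],e1[0])))
hsv=cv2.cvtColor(img,cv2.COLOR_RGB2HSV)
for (x,y) in((335,211),(325,164),(229,267),(325,174),(338,268),(276,212)): print((x,y),hsv[y,x])
# white cap + white patch
g=((hsv[...,1]<60)).astype(np.uint8)*255
for nm,b,z in(("amber cap",(326,200,345,222),72),("patch",(316,157,336,172),60)):
    x0,y0,x1,y1=b;m=hsv[y0:y1,x0:x1];print(nm);print(m[...,2]) if 0 else None
E
```

```text
blue_tray [404.9 232. ] (32.339019775390625, 90.74895477294922) ctr [ 520.6 -270. ] centroid [ 521.8 -269.6] lens 197.54334859907587 70.4640030652072 ang -6.4546033883941645
yellow_tray [129.  248.7] (61.77804946899414, 33.07596206665039) ctr [496.9 324.5] centroid [497.  325.8] lens 71.50473136527329 133.88229451771164 ang -84.39484883673828
red [275.5 210.5] (13.0, 13.0) ctr [563.1   7.7] centroid [562.    7.4] lens 26.82087044850484 27.12790026229687 ang -91.29719673369766
white [338.3 268.4] (10.733125686645508, 11.180339813232422) ctr [ 441.7 -116.3] centroid [ 441.4 -116.3] lens 22.638165088141793 21.464020343142376 ang -28.734826046519746
tin [228.5 266.2] (18.859806060791016, 19.137157440185547) ctr [451.7 106.1] centroid [451.2 105.9] lens 38.779836704583296 38.86731517205368 ang -34.318728565383296
green [324.9 164.8] (18.957914352416992, 14.767218589782715) ctr [660.1 -98.6] centroid [658.2 -98.1] lens 32.08873097297984 40.03231773732073 ang -5.6701515909771825
(335, 211) [103  22 140]
(325, 164) [104  20 139]
(229, 267) [ 30 135 127]
(325, 174) [ 67 173  31]
(338, 268) [109 179 120]
(276, 212) [  1 187 124]
amber cap
patch
```

```bash
cat >> seg.py <<'E'
def wrect(p,m,z):
    c=max(cv2.findContours(m,cv2.RETR_EXTERNAL,cv2.CHAIN_APPROX_NONE)[0],key=cv2.contourArea)[:,0,:]
    h=cv2.convexHull(c)[:,0,:]
    w=np.array([at(p,q,z)[:2] for q in h],np.float32)
    r=cv2.minAreaRect(w);b=cv2.boxPoints(r);e=b[1]-b[0];f=b[2]-b[1]
    if np.linalg.norm(f)>np.linalg.norm(e): e=f
    return np.array(r[0]),np.array(r[1]),np.degrees(np.arctan(e[1]/e[0])) if abs(e[0])>1e-6 else 90, cv2.minAreaRect(c)
E
python3 - <<'E'
from seg import *
t=manip.camera("top");s=manip.camera("side")
for nm,c,p,b,z in(("bt","blue",t,(375,175,435,290),14),("bs","blue",s,(265,140,365,180),12),("yt","yellow",t,(100,205,160,290),14),("ys","yellow",s,(260,340,365,405),12),
  ("rs","red",s,(282,210,300,230),66),("ws","blue",s,(338,178,358,195),68),("ts","yellow",s,(328,248,358,272),60),("gs","green",s,(240,175,268,212),30),("green t","green",t,(310,150,345,173),60)):
    m=mask(p["img"],c,b)
    print(nm,wrect(p,m,z)[:3],np.array(cv2.boundingRect(m)))
x0,y0,x1,y1=(280,170,360,240);cv2.imwrite("pics/c1.png",cv2.resize(s["img"][y0:y1,x0:x1,::-1],None,fx=8,fy=8))
E
```

```text
bt (array([ 520.8, -269.8]), array([ 68.7, 196. ]), np.float32(-6.5449457)) [387 186  36  93]
bs (array([ 522.5, -270.4]), array([ 63.9, 192.8]), np.float32(-5.985686)) [279 149  75  24]
yt (array([497. , 324.2]), array([132.4,  70.4]), np.float32(7.8381915)) [110 217  39  65]
ys (array([497.6, 326.8]), array([132.3,  73.3]), np.float32(7.751482)) [274 354  80  44]
rs (array([564.5,   7.7]), array([25.9, 30.5]), np.float32(-84.164635)) [285 213  13  11]
ws (array([ 442.7, -121.2]), array([19.5, 18. ]), np.float32(6.1043744)) [344 180   9   6]
ts (array([456. , 110.2]), array([29.3, 35.1]), np.float32(-53.307995)) [333 253  18  15]
gs (array([ 670.5, -131. ]), array([36.8, 28.9]), np.float32(86.99618)) [246 180  14  11]
green t (array([660.6, -98.8]), array([38. , 32.5]), np.float32(87.69151)) [316 157  19  16]
```

View pics/c1.png

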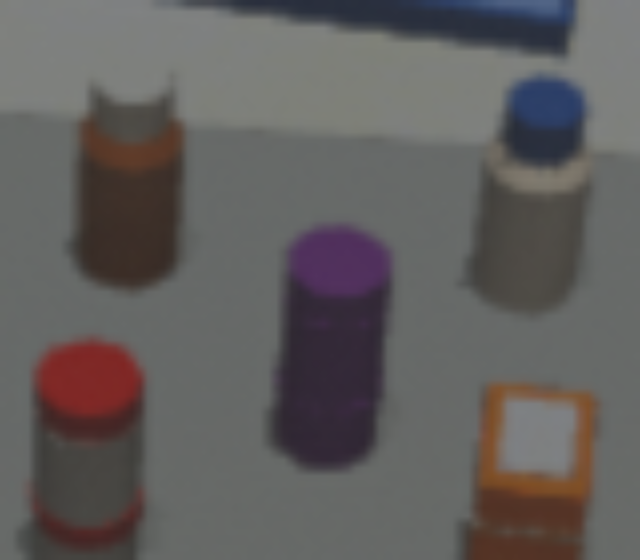

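The top and side views agree to within about 2 mm, except on cap tops in the side view. I'll keep the jaws along world y (yaw 180), so that tool shift = (-dx, -dz, -dy). First I turn the tool.

```bash
cat > go.py <<'E'
# prints shift (tool axes) and turn from the measured pose to a world target  x y z yaw_deg
import sys
from h import *
x,y,z,yw=map(float,sys.argv[1:5]);s=manip.read_state()
M=R.from_euler('xyz',s["eef_rot"]);T=R.from_euler('xyz',[-np.pi/2,0,np.radians(yw)])
np.set_printoptions(precision=1,suppress=True)
print("shift",M.inv().apply(np.array([x,y,z])-s["eef_pos"]),"turn",np.degrees((M.inv()*T).as_rotvec()),"pos",s["eef_pos"],"yaw",np.degrees(s["eef_rot"][2]),"gap",s["finger_gap"],"clk",s["clock"],"F",s["wrist_force"],"q",s["joints"])
E
python3 -m jog '[0,0,0,0,6,0, 0,0,0,0,12,0, 0,0,0,0,18,0, 0,0,0,0,23,0, 0,0,0,0,25.9,0, 0,0,0,0,25.9,0, 0,0,0,0,25.9,0]' 70; python3 go.py 661 -100 190 180
python3 - <<'E'
from seg import *
t=manip.camera("top")
print("amber",at(t,(335.5,209.2),72), "green",at(t,(326,164.2),60))
E
```

```text
clock: 1.93
eef_pos: [240.1, -494.8, 227.5]
eef_rot: [-1.571, -0.0, -3.14]
wrist_force: [0.4, -0.2, -0.0]
finger_gap: 70.0
shift [-421.5   37.5 -394.1] turn [0.  0.1 0. ] pos [ 240.1 -494.8  227.5] yaw -179.9056571791197 gap 69.99274329764279 clk 1.9333 F [ 0.4 -0.2 -0. ] q [-1.2  0.3  1.5 -0.   1.3  0.4]
amber [ 562.7 -115.6   72. ] green [ 661.3 -100.9   60. ]
```

```bash
python3 -m jog '[-15,1,-14,0,0,0, -43,4,-40,0,0,0, -72,6,-67,0,0,0, -101,9,-94,0,0,0, -130,12,-121,0,0,0, -159,14,-148,0,0,0, -188,17,-175,0,0,0, -217,20,-202,0,0,0, -246,22,-229,0,0,0, -270,24,-252,0,0,0]' && python3 go.py 661 -100.5 190 178
```

```text
clock: 2.82
eef_pos: [511.7, -240.8, 203.4]
eef_rot: [-1.571, 0.0, -3.139]
wrist_force: [0.6, -0.6, 0.1]
finger_gap: 69.9
shift [-149.6   13.4 -139.9] turn [ 0.   2.1 -0. ] pos [ 511.7 -240.8  203.4] yaw -179.8670400234916 gap 69.86918932445418 clk 2.8167 F [ 0.6 -0.6  0.1] q [-0.5  0.4  1.5  0.   1.3  1.1]
```

```bash
python3 -m jog '[-15,1,-14,0,1,0, -42,4,-40,0,2,0, -70,6,-66,0,2,0, -98,9,-92,0,2,0, -126,11,-118,0,2,0, -142,13,-133,0,2,0, -149,13,-140,0,2,0, -149,13,-140,0,2,0, -149,13,-140,0,2,0]' && python3 go.py 661 -100.5 43 178
```

```text
clock: 3.57
eef_pos: [658.7, -103.5, 190.3]
eef_rot: [-1.571, -0.0, 3.107]
wrist_force: [-0.3, -0.3, -0.2]
finger_gap: 70.2
shift [ -2.2 147.3  -3.1] turn [-0.  0.  0.] pos [ 658.7 -103.5  190.3] yaw 178.02601808011826 gap 70.180042885929 clk 3.5667 F [-0.3 -0.3 -0.2] q [-0.2  0.6  1.2 -0.   1.4  1.4]
```

```bash
python3 -m jog '[-2,10,-3,0,0,0, -2,35,-3,0,0,0, -2,60,-3,0,0,0, -2,85,-3,0,0,0, -2,108,-3,0,0,0, -2,125,-3,0,0,0, -2,137,-3,0,0,0, -2,144,-3,0,0,0, -2,147,-3,0,0,0, -2,147,-3,0,0,0]' && python3 go.py 661 -100.5 43 178
python3 - <<'E'
from h import *
s=manip.camera("side");cv2.imwrite("pics/g1.png",cv2.resize(s["img"][120:300,180:400,::-1],None,fx=3,fy=3))
E
```

```text
clock: 4.4
eef_pos: [661.2, -100.4, 43.5]
eef_rot: [-1.571, 0.0, 3.106]
wrist_force: [-0.2, -0.1, -0.1]
finger_gap: 70.2
shift [0.2 0.5 0.2] turn [-0. -0. -0.] pos [ 661.2 -100.4   43.5] yaw 177.9625279624349 gap 70.21417991100235 clk 4.4 F [-0.2 -0.1 -0.1] q [-0.2  0.7  1.3  0.   1.1  1.4]
```

View pics/g1.png

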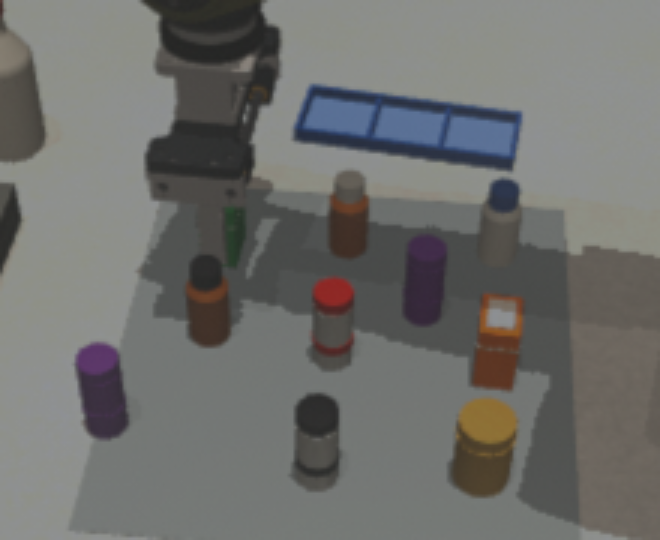

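Seen in the side view, the jaws straddle the green box at crop (235,235), and the small offset matches parallax. Closing now.

```bash
python3 -m jog '[0,0,0,0,0,0, 0,0,0,0,0,0, 0,0,0,0,0,0, 0,0,0,0,0,0, 0,0,0,0,0,0, 0,0,0,0,0,0, 0,0,0,0,0,0, 0,0,0,0,0,0]' 34 20 && python3 go.py 661 -100.5 160 178
```

```text
clock: 5.12
eef_pos: [661.4, -100.0, 43.7]
eef_rot: [-1.571, 0.0, 3.106]
wrist_force: [-0.2, 0.6, 3.1]
finger_gap: 39.9
shift [   0.4 -116.3    0.5] turn [-0. -0. -0.] pos [ 661.4 -100.    43.7] yaw 177.98627264820928 gap 39.873851115809344 clk 5.1167 F [-0.2  0.6  3.1] q [-0.2  0.7  1.3  0.   1.1  1.4]
```

```bash
python3 -m jog '[0,-5,0,0,0,0, 0,-20,0,0,0,0, 0,-40,0,0,0,0, 0,-62,0,0,0,0, 0,-82,0,0,0,0, 0,-98,0,0,0,0, 0,-108,0,0,0,0, 0,-112,0,0,0,0, 0,-112,0,0,0,0]' && python3 go.py 585 -277 155 173.7
```

```text
clock: 5.87
eef_pos: [661.5, -100.0, 156.0]
eef_rot: [-1.571, 0.001, 3.107]
wrist_force: [0.3, -0.4, -0.3]
finger_gap: 40.3
shift [ 70.2   0.9 179.6] turn [-0.   4.3 -0. ] pos [ 661.5 -100.   156. ] yaw 177.99001366915354 gap 40.319963501843425 clk 5.8667 F [ 0.3 -0.4 -0.3] q [-0.2  0.6  1.2 -0.   1.3  1.4]
```

```bash
python3 -m jog '[4,0,10,0,1,0, 13,0,34,0,2,0, 24,0,62,0,3,0, 36,0,92,0,4,0, 48,0,122,0,4.3,0, 58,0,148,0,4.3,0, 65,0,167,0,4.3,0, 69,0,177,0,4.3,0, 70,0,180,0,4.3,0, 70,0,180,0,4.3,0]' && python3 go.py 585 -277 48 173.7;  python3 - <<'E'
from h import *
s=manip.camera("side");cv2.imwrite("pics/g2.png",cv2.resize(s["img"][60:300,180:400,::-1],None,fx=2.5,fy=2.5))
E
```

```text
clock: 6.7
eef_pos: [584.6, -277.7, 154.7]
eef_rot: [-1.571, -0.001, 3.03]
wrist_force: [-0.9, -0.3, -0.5]
finger_gap: 39.8
shift [ -0.4 106.7  -0.7] turn [ 0.  -0.1  0.1] pos [ 584.6 -277.7  154.7] yaw 173.61765338768922 gap 39.77509354039987 clk 6.7 F [-0.9 -0.3 -0.5] q [-0.5  0.6  1.3  0.   1.3  1.2]
```

View pics/g2.png

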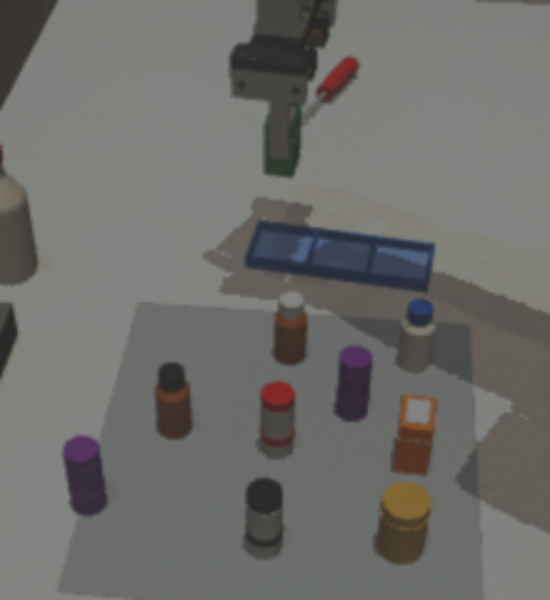

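The side view shows the green box held upright over the far compartment. Lowering it now.

```bash
python3 -m jog '[0,8,0,0,0,0, 0,26,0,0,0,0, 0,48,0,0,0,0, 0,70,0,0,0,0, 0,86,0,0,0,0, 0,96,0,0,0,0, 0,101,0,0,0,0, 0,104,0,0,0,0, 0,106,0,0,0,0, 0,106,0,0,0,0]' && python3 go.py 585 -277 47.7 173.7
```

```text
clock: 7.58
eef_pos: [585.3, -277.4, 49.9]
eef_rot: [-1.571, 0.001, 3.032]
wrist_force: [-0.7, -0.5, -0.1]
finger_gap: 39.8
shift [ 0.4  2.2 -0.3] turn [-0. -0. -0.] pos [ 585.3 -277.4   49.9] yaw 173.69524701079348 gap 39.81706754968032 clk 7.5833 F [-0.7 -0.5 -0.1] q [-0.5  0.7  1.4  0.   1.1  1.2]
```

```bash
python3 -m jog '[0,0.7,0,0,0,0, 0,1.2,0,0,0,0, 0,1.2,0,0,0,0, 0,1.7,0,0,0,0, 0,1.7,0,0,0,0, 0,1.7,0,0,0,0]' && python3 go.py 585 -277 47.7 173.7
```

```text
clock: 8.08
eef_pos: [585.0, -277.4, 47.8]
eef_rot: [-1.571, 0.0, 3.031]
wrist_force: [0.6, -0.5, 0.3]
finger_gap: 39.7
shift [ 0.1  0.1 -0.4] turn [-0. -0. -0.] pos [ 585.  -277.4   47.8] yaw 173.6850024175274 gap 39.721018856650296 clk 8.0833 F [ 0.6 -0.5  0.3] q [-0.5  0.7  1.4 -0.   1.1  1.2]
```

```bash
python3 -m jog '[0,0.4,0,0,0,0, 0,0.4,0,0,0,0, 0,0.8,0,0,0,0, 0,0.8,0,0,0,0]' && python3 -m jog '[0,0,0,0,0,0, 0,0,0,0,0,0, 0,0,0,0,0,0, 0,0,0,0,0,0, 0,0,0,0,0,0]' 64 && python3 go.py 585 -277 190 180
```

```text
clock: 8.42
eef_pos: [585.1, -277.5, 47.7]
eef_rot: [-1.571, 0.0, 3.031]
wrist_force: [-2.6, 1.5, 7.0]
finger_gap: 39.5
clock: 8.83
eef_pos: [585.0, -277.4, 46.8]
eef_rot: [-1.571, -0.0, 3.031]
wrist_force: [-0.6, 0.1, -0.6]
finger_gap: 63.8
shift [   0.1 -143.2   -0.4] turn [ 0.  -6.3  0. ] pos [ 585.  -277.4   46.8] yaw 173.6861554236297 gap 63.775953834984136 clk 8.8333 F [-0.6  0.1 -0.6] q [-0.5  0.7  1.4 -0.   1.1  1.2]
```

```bash
python3 -m jog '[0,-8,0,0,0,0, 0,-30,0,0,0,0, 0,-60,0,0,0,0, 0,-90,0,0,0,0, 0,-115,0,0,0,0, 0,-128,0,0,0,0, 0,-133,0,0,0,0, 0,-133,0,0,0,0]' && python3 go.py 562 -116 180 180;  python3 - <<'E'
from h import *
s=manip.camera("side");cv2.imwrite("pics/g3.png",cv2.resize(s["img"][60:300,180:400,::-1],None,fx=2.5,fy=2.5))
E
```

```text
clock: 9.5
eef_pos: [585.2, -277.5, 180.5]
eef_rot: [-1.57, 0.001, 3.031]
wrist_force: [-0.3, 0.5, 0.1]
finger_gap: 64.1
shift [  40.8    0.4 -157.9] turn [-0.  -6.3 -0.1] pos [ 585.2 -277.5  180.5] yaw 173.68629835110144 gap 64.12745068062188 clk 9.5 F [-0.3  0.5  0.1] q [-0.5  0.6  1.3  0.   1.3  1.2]
```

View pics/g3.png

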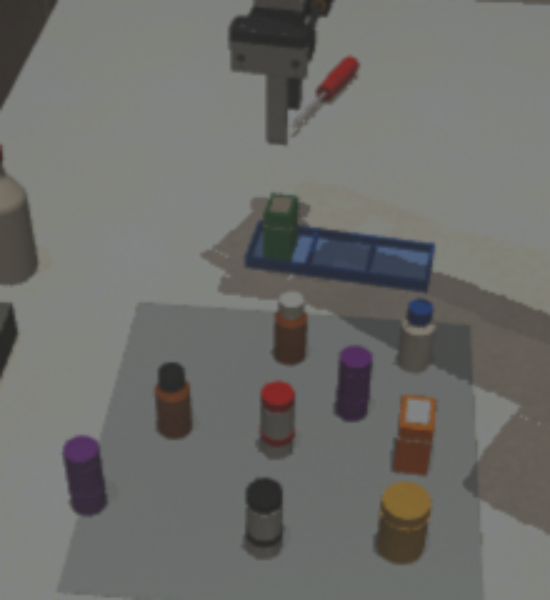

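The green box stands upright in the far blue compartment at crop (281,225). The amber bottle with the white cap is at crop (291,330) and comes next. It is round, so I keep this yaw.

```bash
python3 -m jog '[3,0,-10,0,0,0, 10,0,-38,0,0,0, 19,0,-74,0,0,0, 28,0,-110,0,0,0, 36,0,-138,0,0,0, 40,0,-153,0,0,0, 41,0,-158,0,0,0, 41,0,-158,0,0,0, 41,0,-158,0,0,0]' && python3 go.py 562 -116 36 173.7
```

```text
clock: 10.3
eef_pos: [561.7, -116.7, 179.5]
eef_rot: [-1.571, -0.0, 3.031]
wrist_force: [-0.1, -1.0, 0.5]
finger_gap: 63.8
shift [ -0.3 143.5  -0.7] turn [-0. -0.  0.] pos [ 561.7 -116.7  179.5] yaw 173.66648743476242 gap 63.771593686234404 clk 10.3 F [-0.1 -1.   0.5] q [-0.3  0.4  1.5 -0.   1.2  1.4]
```

Run:
```python
from h import *
s=manip.camera("side");cv2.imwrite("pics/a1.png",cv2.resize(s["img"][100:260,220:400,::-1],None,fx=3,fy=3))
```

```text
(no output)
```

View pics/a1.png

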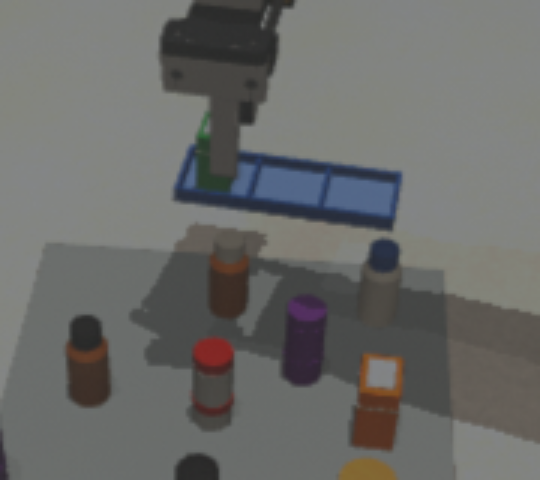

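The gripper is above the white-capped amber bottle at crop (229,275). Descending.

```bash
python3 -m jog '[0,10,0,0,0,0, 0,35,0,0,0,0, 0,60,0,0,0,0, 0,85,0,0,0,0, 0,108,0,0,0,0, 0,124,0,0,0,0, 0,135,0,0,0,0, 0,141,0,0,0,0, 0,143,0,0,0,0, 0,143,0,0,0,0]' && python3 -m jog '[0,0,0,0,0,0, 0,0,0,0,0,0, 0,0,0,0,0,0, 0,0,0,0,0,0, 0,0,0,0,0,0, 0,0,0,0,0,0, 0,0,0,0,0,0, 0,0,0,0,0,0]' 26 20 && python3 go.py 521.5 -270 155 173.7
```

```text
clock: 11.18
eef_pos: [561.8, -116.2, 37.0]
eef_rot: [-1.571, 0.0, 3.031]
wrist_force: [0.1, 0.3, -0.0]
finger_gap: 64.0
clock: 11.85
eef_pos: [561.8, -115.9, 37.2]
eef_rot: [-1.571, 0.0, 3.031]
wrist_force: [-0.6, 0.6, 2.6]
finger_gap: 31.6
shift [  23.1 -117.8  157.6] turn [-0. -0. -0.] pos [ 561.8 -115.9   37.2] yaw 173.69074436537207 gap 31.614268760613253 clk 11.85 F [-0.6  0.6  2.6] q [-0.3  0.6  1.6 -0.   1.   1.4]
```

```bash
python3 -m jog '[0,-5,0,0,0,0, 0,-20,0,0,0,0, 0,-42,0,0,0,0, 0,-66,0,0,0,0, 0,-90,0,0,0,0, 0,-107,0,0,0,0, 0,-116,0,0,0,0, 0,-118,0,0,0,0, 0,-118,0,0,0,0]' && python3 -m jog '[1,0,9,0,0,0, 5,0,32,0,0,0, 9,0,60,0,0,0, 13,0,90,0,0,0, 17,0,118,0,0,0, 20,0,139,0,0,0, 22,0,152,0,0,0, 23,0,158,0,0,0, 23,0,158,0,0,0, 23,0,158,0,0,0]' && python3 go.py 521.5 -270 41.2 173.7;  python3 - <<'E'
from h import *
s=manip.camera("side");cv2.imwrite("pics/a2.png",cv2.resize(s["img"][60:260,220:400,::-1],None,fx=3,fy=3))
E
```

```text
clock: 12.6
eef_pos: [561.6, -115.8, 154.7]
eef_rot: [-1.571, -0.0, 3.031]
wrist_force: [0.5, 0.6, -1.5]
finger_gap: 31.6
clock: 13.43
eef_pos: [521.4, -269.8, 154.5]
eef_rot: [-1.571, -0.001, 3.032]
wrist_force: [0.3, 0.3, -1.4]
finger_gap: 31.5
shift [ -0.2 113.3   0.3] turn [ 0. -0.  0.] pos [ 521.4 -269.8  154.5] yaw 173.69660406482825 gap 31.52377733932063 clk 13.4333 F [ 0.3  0.3 -1.4] q [-0.5  0.4  1.5  0.   1.2  1.1]
```

View pics/a2.png

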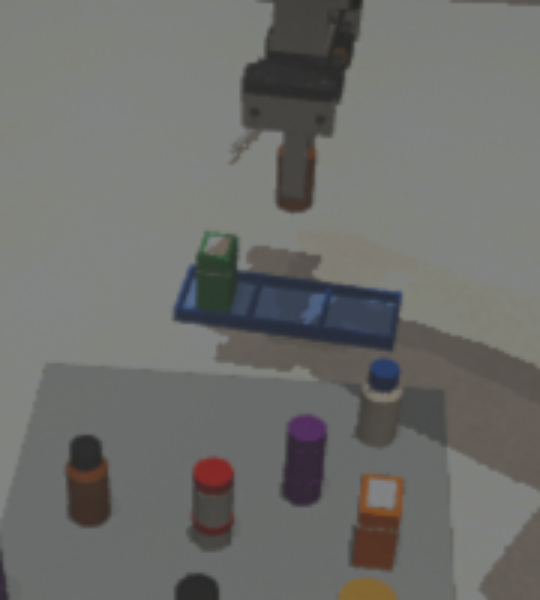

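The bottle is held upright over the middle compartment. Lowering it.

```bash
python3 -m jog '[0,8,0,0,0,0, 0,26,0,0,0,0, 0,50,0,0,0,0, 0,74,0,0,0,0, 0,92,0,0,0,0, 0,103,0,0,0,0, 0,108,0,0,0,0, 0,110,0,0,0,0, 0,111,0,0,0,0, 0,111,0,0,0,0]' && python3 -m jog '[0,0.7,0,0,0,0, 0,1.2,0,0,0,0, 0,1.6,0,0,0,0, 0,2,0,0,0,0, 0,2.4,0,0,0,0, 0,2.4,0,0,0,0, 0,2.4,0,0,0,0]' && python3 go.py 521.5 -270 41.2 173.7
```

```text
clock: 14.32
eef_pos: [521.9, -270.5, 44.7]
eef_rot: [-1.57, 0.001, 3.032]
wrist_force: [0.6, 0.1, -1.0]
finger_gap: 31.8
clock: 14.9
eef_pos: [521.4, -270.4, 41.5]
eef_rot: [-1.571, -0.0, 3.031]
wrist_force: [0.0, 0.1, -0.7]
finger_gap: 31.8
shift [-0.1  0.3 -0.4] turn [ 0. -0.  0.] pos [ 521.4 -270.4   41.5] yaw 173.68526132471902 gap 31.779922268721325 clk 14.9 F [ 0.   0.1 -0.7] q [-0.5  0.6  1.6 -0.   1.   1.1]
```

```bash
python3 -m jog '[0,0.4,0,0,0,0, 0,0.4,0,0,0,0, 0,0.8,0,0,0,0, 0,0.8,0,0,0,0, 0,0.8,0,0,0,0]'
```

```text
clock: 15.32
eef_pos: [521.5, -270.4, 41.2]
eef_rot: [-1.571, 0.0, 3.031]
wrist_force: [-1.6, 2.0, 4.7]
finger_gap: 31.9
```

Contact at about 5 N. Releasing and lifting, then heading for the tin.

```bash
python3 -m jog '[0,0,0,0,0,0, 0,0,0,0,0,0, 0,0,0,0,0,0, 0,0,0,0,0,0, 0,0,0,0,0,0]' 56 && python3 -m jog '[0,-8,0,0,0,0, 0,-30,0,0,0,0, 0,-60,0,0,0,0, 0,-90,0,0,0,0, 0,-118,0,0,0,0, 0,-135,0,0,0,0, 0,-140,0,0,0,0, 0,-140,0,0,0,0]' && python3 go.py 452 107 180 173.7;  python3 - <<'E'
from seg import *
s=manip.camera("side");cv2.imwrite("pics/a3.png",cv2.resize(s["img"][100:300,220:400,::-1],None,fx=3,fy=3))
t=manip.camera("top")
print("tin t",wrect(t,mask(t["img"],"yellow",(212,250,247,285)),60)[:3])
print("tin",[at(s,r["xy"],30) for r in manip.tip_of("tin_mid",s)[:1]],[at(t,r["xy"],30) for r in manip.tip_of("tin_mid",t)[:1]])
E
```

```text
clock: 15.73
eef_pos: [521.4, -270.4, 40.6]
eef_rot: [-1.571, -0.0, 3.031]
wrist_force: [0.1, -0.2, 0.5]
finger_gap: 55.3
clock: 16.4
eef_pos: [521.7, -270.6, 182.2]
eef_rot: [-1.57, 0.002, 3.031]
wrist_force: [-0.2, 0.3, 0.8]
finger_gap: 55.8
shift [ 110.8    1.5 -367.6] turn [-0.1 -0.  -0.1] pos [ 521.7 -270.6  182.2] yaw 173.6879950528441 gap 55.76275113179416 clk 16.4 F [-0.2  0.3  0.8] q [-0.5  0.4  1.5 -0.   1.3  1.1]
tin t (array([451. , 105.2]), array([41.3, 38. ]), np.float32(62.540802))
tin [array([449.1, 109.6,  30. ])] [array([447.6, 109.4,  30. ])]
```

View pics/a3.png

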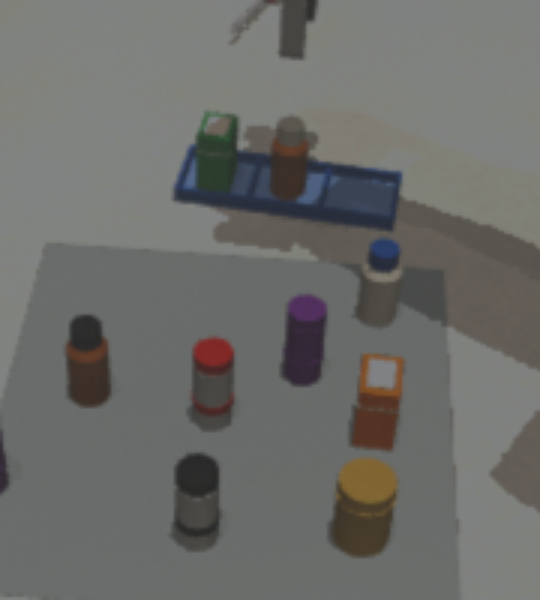

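Both are upright in their compartments: green at crop (216,155) and amber at (290,160). The tin comes next.

```bash
python3 -m jog '[4,0,-13,0,0,0, 14,0,-46,0,0,0, 26,0,-84,0,0,0, 38,0,-122,0,0,0, 49,0,-160,0,0,0, 61,0,-198,0,0,0, 72,0,-236,0,0,0, 84,0,-274,0,0,0, 94,0,-307,0,0,0, 102,0,-335,0,0,0]' 68 && python3 -m jog '[5,1,-18,0,0,0, 9,2,-29,0,0,0, 10,2,-32,0,0,0, 10,2,-32,0,0,0]' && python3 go.py 451 106.5 43 173.7
```

```text
clock: 17.43
eef_pos: [455.7, 75.9, 179.9]
eef_rot: [-1.571, -0.002, 3.032]
wrist_force: [1.0, -0.3, -0.0]
finger_gap: 68.2
clock: 17.77
eef_pos: [450.1, 107.1, 178.0]
eef_rot: [-1.57, -0.001, 3.033]
wrist_force: [0.3, 0.5, -0.2]
finger_gap: 67.6
shift [ -1.2 135.    0.4] turn [-0.   0.1  0.1] pos [450.1 107.1 178. ] yaw 173.75675710174426 gap 67.60344980707409 clk 17.7667 F [ 0.3  0.5 -0.2] q [0.2 0.2 1.8 0.  1.2 1.8]
```

Run:
```python
from h import *
s=manip.camera("side");cv2.imwrite("pics/t1.png",cv2.resize(s["img"][140:310,240:400,::-1],None,fx=3,fy=3))
```

```text
(no output)
```

View pics/t1.png

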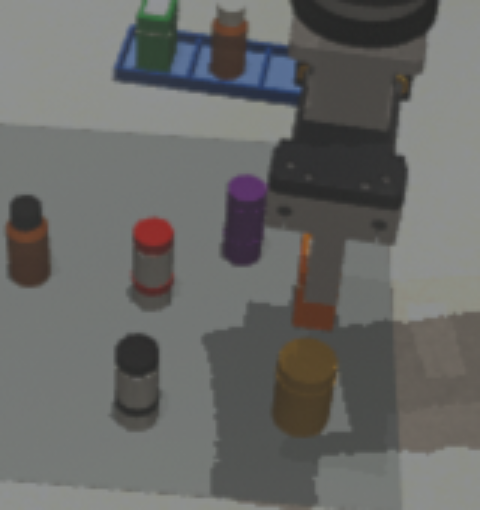

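```bash
python3 -m jog '[-1,10,0,0,0,0, -1,33,0,0,0,0, -1,58,0,0,0,0, -1,82,0,0,0,0, -1,104,0,0,0,0, -1,119,0,0,0,0, -1,129,0,0,0,0, -1,134,0,0,0,0, -1,136,0,0,0,0, -1,136,0,0,0,0]' && python3 -m jog '[0,0,0,0,0,0, 0,0,0,0,0,0, 0,0,0,0,0,0, 0,0,0,0,0,0, 0,0,0,0,0,0, 0,0,0,0,0,0, 0,0,0,0,0,0, 0,0,0,0,0,0]' 34 20 && python3 go.py 457.9 -263 160 173.7
```

```text
clock: 18.65
eef_pos: [451.7, 106.4, 42.8]
eef_rot: [-1.571, 0.0, 3.031]
wrist_force: [0.2, -0.0, 0.1]
finger_gap: 67.9
clock: 19.32
eef_pos: [451.6, 106.6, 43.1]
eef_rot: [-1.571, 0.0, 3.031]
wrist_force: [-1.7, -1.2, 5.6]
finger_gap: 39.4
shift [ -46.9 -117.   366.7] turn [ 0. -0. -0.] pos [451.6 106.6  43.1] yaw 173.68738237371628 gap 39.35097864649705 clk 19.3167 F [-1.7 -1.2  5.6] q [ 0.2  0.4  1.9 -0.   0.9  1.8]
```

```bash
python3 -m jog '[0,-5,0,0,0,0, 0,-20,0,0,0,0, 0,-42,0,0,0,0, 0,-66,0,0,0,0, 0,-90,0,0,0,0, 0,-112,0,0,0,0, 0,-126,0,0,0,0, 0,-130,0,0,0,0, 0,-130,0,0,0,0]' && python3 go.py 457.9 -263 173 173.7
python3 - <<'E'
from h import *
s=manip.camera("side");cv2.imwrite("pics/t2.png",cv2.resize(s["img"][140:310,240:400,::-1],None,fx=3,fy=3))
E
```

```text
clock: 20.07
eef_pos: [451.7, 106.7, 173.4]
eef_rot: [-1.571, 0.001, 3.031]
wrist_force: [1.0, 0.4, -0.0]
finger_gap: 39.7
shift [-46.8   0.3 366.7] turn [ 0.  -0.  -0.1] pos [451.7 106.7 173.4] yaw 173.6868506488353 gap 39.687940179742434 clk 20.0667 F [ 1.   0.4 -0. ] q [0.2 0.2 1.8 0.  1.2 1.8]
```

View pics/t2.png

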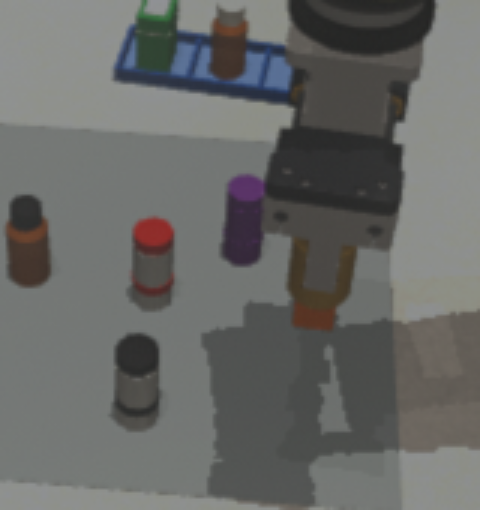

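The tin is lifted upright. Carrying it to the near compartment, above the bottles.

```bash
python3 -m jog '[-1,0,10,0,0,0, -5,0,36,0,0,0, -9,0,68,0,0,0, -13,0,102,0,0,0, -17,0,136,0,0,0, -22,0,170,0,0,0, -26,0,204,0,0,0, -30,0,238,0,0,0, -35,0,272,0,0,0, -39,0,304,0,0,0]' && python3 -m jog '[-4,0,26,0,0,0, -6,0,45,0,0,0, -7,0,57,0,0,0, -8,0,62,0,0,0, -8,0,62,0,0,0, -8,0,62,0,0,0]' && python3 go.py 457.9 -263 47.1 173.7;  python3 - <<'E'
from h import *
s=manip.camera("side");cv2.imwrite("pics/t3.png",cv2.resize(s["img"][60:260,220:400,::-1],None,fx=3,fy=3))
E
```

```text
clock: 20.95
eef_pos: [455.7, -202.2, 171.5]
eef_rot: [-1.571, -0.002, 3.031]
wrist_force: [-0.5, 0.3, -0.4]
finger_gap: 39.6
clock: 21.45
eef_pos: [457.8, -261.7, 172.3]
eef_rot: [-1.571, -0.001, 3.032]
wrist_force: [0.5, 0.4, -1.2]
finger_gap: 39.4
shift [ -0.4 125.2   1.3] turn [ 0. -0.  0.] pos [ 457.8 -261.7  172.3] yaw 173.6986366727402 gap 39.38876955133548 clk 21.45 F [ 0.5  0.4 -1.2] q [-0.6  0.3  1.7  0.   1.2  1.1]
```

View pics/t3.png

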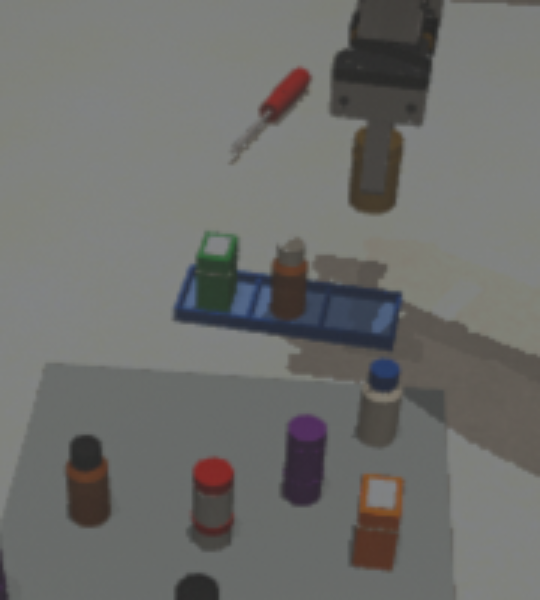

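```bash
python3 -m jog '[0,8,1,0,0,0, 0,28,1,0,0,0, 0,54,1,0,0,0, 0,80,1,0,0,0, 0,101,1,0,0,0, 0,114,1,0,0,0, 0,120,1,0,0,0, 0,122,1,0,0,0, 0,123,1,0,0,0, 0,123,1,0,0,0]' && python3 -m jog '[0,0.5,0,0,0,0, 0,0.9,0,0,0,0, 0,1.3,0,0,0,0, 0,1.6,0,0,0,0, 0,1.6,0,0,0,0, 0,1.6,0,0,0,0]' && python3 go.py 457.9 -263 47.1 173.7
```

```text
clock: 22.33
eef_pos: [458.2, -263.4, 50.4]
eef_rot: [-1.57, 0.001, 3.032]
wrist_force: [-0.1, -0.1, -0.9]
finger_gap: 40.0
clock: 22.83
eef_pos: [457.8, -263.3, 48.2]
eef_rot: [-1.571, 0.0, 3.031]
wrist_force: [0.3, 0.4, -0.5]
finger_gap: 39.6
shift [-0.   1.1 -0.4] turn [-0. -0. -0.] pos [ 457.8 -263.3   48.2] yaw 173.68452661335996 gap 39.63843872306295 clk 22.8333 F [ 0.3  0.4 -0.5] q [-0.6  0.5  1.7  0.   0.9  1.1]
```

```bash
python3 -m jog '[0,0.5,0,0,0,0, 0,0.9,0,0,0,0, 0,1.2,0,0,0,0, 0,1.5,0,0,0,0, 0,1.5,0,0,0,0, 0,1.5,0,0,0,0]'
```

```text
clock: 23.33
eef_pos: [457.9, -263.4, 47.1]
eef_rot: [-1.571, 0.0, 3.031]
wrist_force: [-2.9, 1.5, 6.3]
finger_gap: 40.2
```

```bash
python3 -m jog '[0,0,0,0,0,0, 0,0,0,0,0,0, 0,0,0,0,0,0, 0,0,0,0,0,0, 0,0,0,0,0,0]' 62 && python3 -m jog '[0,-8,0,0,0,0, 0,-30,0,0,0,0, 0,-60,0,0,0,0, 0,-90,0,0,0,0, 0,-115,0,0,0,0, 0,-129,0,0,0,0, 0,-133,0,0,0,0, 0,-133,0,0,0,0]' && python3 go.py 442 -117.5 180 180;  python3 - <<'E'
from seg import *
s=manip.camera("side");cv2.imwrite("pics/t4.png",cv2.resize(s["img"][100:300,220:400,::-1],None,fx=3,fy=3))
for r in manip.tip_of("white_mid",s)[:2]: print(r["score"],r["xy"],at(s,r["xy"],36))
print("cap top side",at(s,(220+384/3,100+248/3),72))
E
```

```text
clock: 23.75
eef_pos: [457.8, -263.3, 46.6]
eef_rot: [-1.571, -0.0, 3.031]
wrist_force: [0.9, 0.6, -0.6]
finger_gap: 61.5
clock: 24.42
eef_pos: [458.1, -263.5, 180.7]
eef_rot: [-1.57, 0.002, 3.031]
wrist_force: [1.0, 1.3, -0.7]
finger_gap: 62.2
shift [  32.     0.5 -143.3] turn [-0.1 -6.3 -0.1] pos [ 458.1 -263.5  180.7] yaw 173.68896686877758 gap 62.248615939513115 clk 24.4167 F [ 1.   1.3 -0.7] q [-0.6  0.3  1.6  0.   1.2  1.1]
0.9 [347.1, 193.3] [ 441.4 -119.2   36. ]
cap top side [ 442.9 -115.8   72. ]
```

View pics/t4.png

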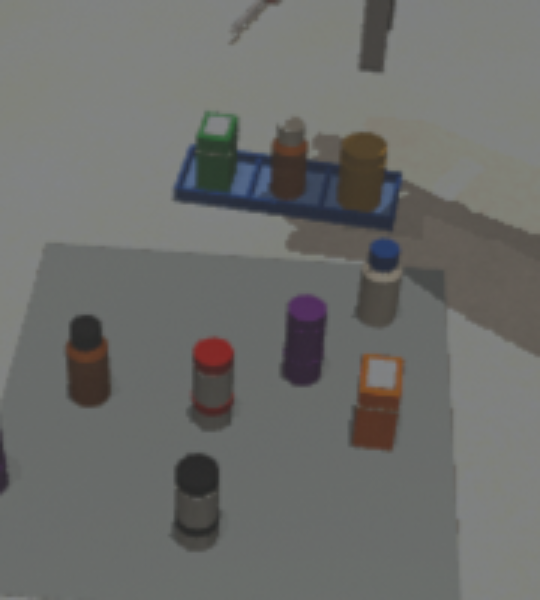

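All three blue-kit things stand upright, each in its own compartment: crop (216,155), (290,160) and (361,172). The white bottle with the blue cap is at crop (380,285). On the way I turn to the yellow tray's yaw (-172.2).

```bash
python3 -m jog '[2,0,-10,0,-2,0, 8,0,-36,0,-6,0, 15,0,-70,0,-10,0, 23,0,-104,0,-13,0, 28,0,-130,0,-14.1,0, 31,0,-141,0,-14.1,0, 32,0,-144,0,-14.1,0, 32,0,-144,0,-14.1,0, 32,0,-144,0,-14.1,0]' 60 && python3 go.py 442 -117.3 36.5 -172.2;python3 - <<'E'
from seg import *
s=manip.camera("side");cv2.imwrite("pics/w1.png",cv2.resize(s["img"][100:300,220:400,::-1],None,fx=3,fy=3))
E
```

```text
clock: 25.27
eef_pos: [441.9, -117.4, 179.4]
eef_rot: [-1.571, -0.0, -3.006]
wrist_force: [0.2, -0.5, -0.1]
finger_gap: 59.7
shift [ -0.1 142.9  -0. ] turn [-0. -0.  0.] pos [ 441.9 -117.4  179.4] yaw -172.22762139744455 gap 59.652927815174294 clk 25.2667 F [ 0.2 -0.5 -0.1] q [-0.3  0.1  1.8 -0.   1.2  1.1]
```

View pics/w1.png

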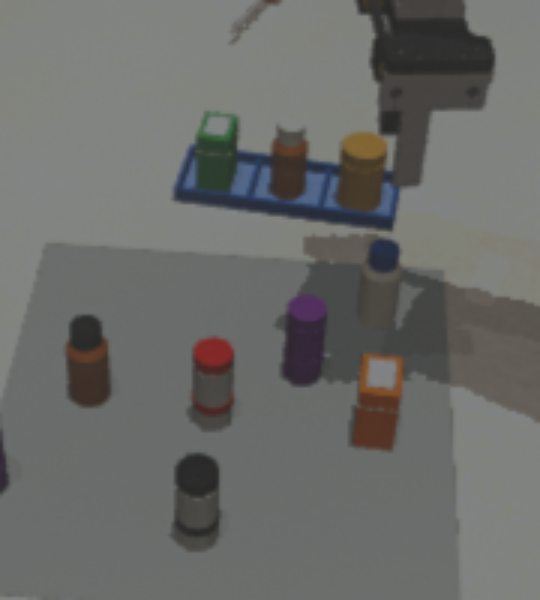

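```bash
python3 -m jog '[0,10,0,0,0,0, 0,35,0,0,0,0, 0,60,0,0,0,0, 0,85,0,0,0,0, 0,108,0,0,0,0, 0,124,0,0,0,0, 0,135,0,0,0,0, 0,141,0,0,0,0, 0,143,0,0,0,0, 0,143,0,0,0,0]' && python3 -m jog '[0,0,0,0,0,0, 0,0,0,0,0,0, 0,0,0,0,0,0, 0,0,0,0,0,0, 0,0,0,0,0,0, 0,0,0,0,0,0, 0,0,0,0,0,0, 0,0,0,0,0,0]' 26 20 && python3 -m jog '[0,-5,0,0,0,0, 0,-20,0,0,0,0, 0,-42,0,0,0,0, 0,-66,0,0,0,0, 0,-90,0,0,0,0, 0,-114,0,0,0,0, 0,-132,0,0,0,0, 0,-139,0,0,0,0, 0,-140,0,0,0,0]' && python3 go.py 465.6 321.1 177 -172.2;python3 - <<'E'
from seg import *
s=manip.camera("side");cv2.imwrite("pics/w2.png",cv2.resize(s["img"][100:300,220:400,::-1],None,fx=3,fy=3))
E
```

```text
clock: 26.15
eef_pos: [441.7, -117.0, 36.2]
eef_rot: [-1.571, -0.001, -3.006]
wrist_force: [0.2, 0.8, 0.2]
finger_gap: 60.1
clock: 26.82
eef_pos: [442.1, -116.8, 37.0]
eef_rot: [-1.57, 0.001, -3.006]
wrist_force: [-0.3, -0.0, 6.2]
finger_gap: 31.6
clock: 27.57
eef_pos: [442.2, -116.7, 177.8]
eef_rot: [-1.57, 0.002, -3.006]
wrist_force: [-0.4, 1.0, -0.4]
finger_gap: 31.8
shift [ -82.5    0.6 -430.6] turn [-0.1 -0.  -0.1] pos [ 442.2 -116.7  177.8] yaw -172.2100216050483 gap 31.800585229282447 clk 27.5667 F [-0.4  1.  -0.4] q [-0.3  0.1  1.8  0.   1.2  1.1]
```

View pics/w2.png

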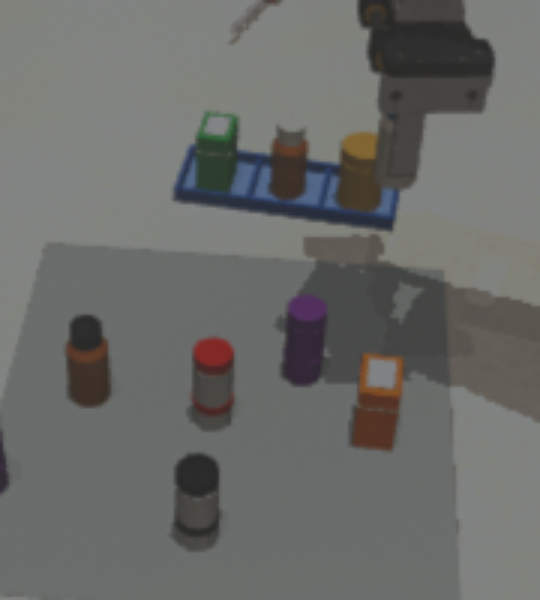

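The white bottle is held upright with the gap at 31.8. Carrying it to the near yellow compartment.

```bash
python3 -m jog '[-2,0,-10,0,0,0, -7,0,-38,0,0,0, -14,0,-72,0,0,0, -21,0,-108,0,0,0, -28,0,-144,0,0,0, -34,0,-180,0,0,0, -41,0,-216,0,0,0, -48,0,-252,0,0,0, -55,0,-288,0,0,0, -62,0,-324,0,0,0]' && python3 -m jog '[-7,0,-36,0,0,0, -13,0,-66,0,0,0, -17,0,-88,0,0,0, -19,0,-101,0,0,0, -20,0,-107,0,0,0, -20,0,-107,0,0,0, -20,0,-107,0,0,0]' && python3 go.py 465.6 321.1 41 -172.2;  python3 - <<'E'
from h import *
s=manip.camera("side");cv2.imwrite("pics/w3.png",cv2.resize(s["img"][180:420,200:440,::-1],None,fx=2.5,fy=2.5))
E
```

```text
clock: 28.45
eef_pos: [458.2, 215.1, 175.1]
eef_rot: [-1.57, -0.002, -3.005]
wrist_force: [0.6, -0.9, -1.1]
finger_gap: 31.5
clock: 29.03
eef_pos: [464.5, 320.7, 176.1]
eef_rot: [-1.57, -0.001, -3.006]
wrist_force: [-0.2, -0.8, -0.7]
finger_gap: 31.9
shift [ -1.2 135.1  -0.3] turn [-0. -0.  0.] pos [464.5 320.7 176.1] yaw -172.23111080248964 gap 31.859518224787312 clk 29.0333 F [-0.2 -0.8 -0.7] q [ 0.5  0.4  1.5 -0.   1.2  2. ]
```

View pics/w3.png

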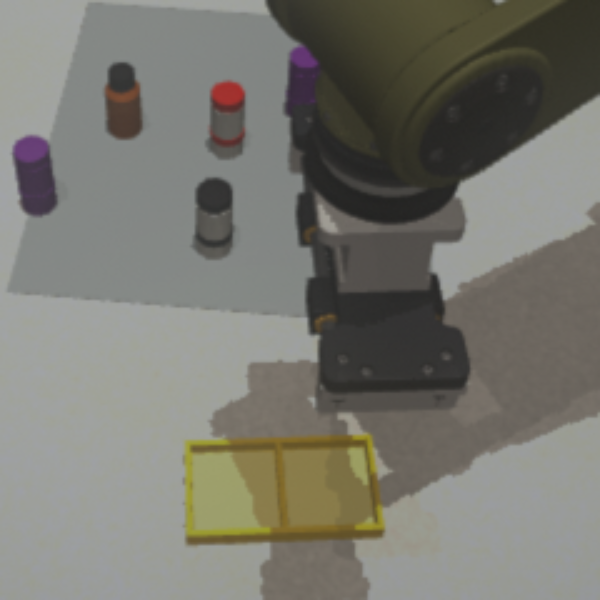

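```bash
python3 -m jog '[-1,8,0,0,0,0, -1,28,0,0,0,0, -1,54,0,0,0,0, -1,80,0,0,0,0, -1,103,0,0,0,0, -1,119,0,0,0,0, -1,128,0,0,0,0, -1,131,0,0,0,0, -1,132,0,0,0,0, -1,132,0,0,0,0]' && python3 -m jog '[0,0.5,0,0,0,0, 0,1,0,0,0,0, 0,1.5,0,0,0,0, 0,2,0,0,0,0, 0,2,0,0,0,0, 0,2,0,0,0,0]' && python3 go.py 465.6 321.1 41 -172.2;  python3 - <<'E'
from h import *
s=manip.camera("side");cv2.imwrite("pics/w4.png",cv2.resize(s["img"][180:420,200:440,::-1],None,fx=2.5,fy=2.5))
E
```

```text
clock: 29.92
eef_pos: [466.1, 321.6, 45.4]
eef_rot: [-1.571, 0.001, -3.006]
wrist_force: [0.7, -0.2, -1.4]
finger_gap: 31.7
clock: 30.42
eef_pos: [465.7, 321.6, 42.7]
eef_rot: [-1.571, 0.0, -3.006]
wrist_force: [0.0, -0.1, -0.2]
finger_gap: 31.5
shift [0.1 1.7 0.5] turn [ 0. -0. -0.] pos [465.7 321.6  42.7] yaw -172.21097539590122 gap 31.46081852059874 clk 30.4167 F [ 0.  -0.1 -0.2] q [ 0.5  0.6  1.6 -0.   1.   2. ]
```

View pics/w4.png

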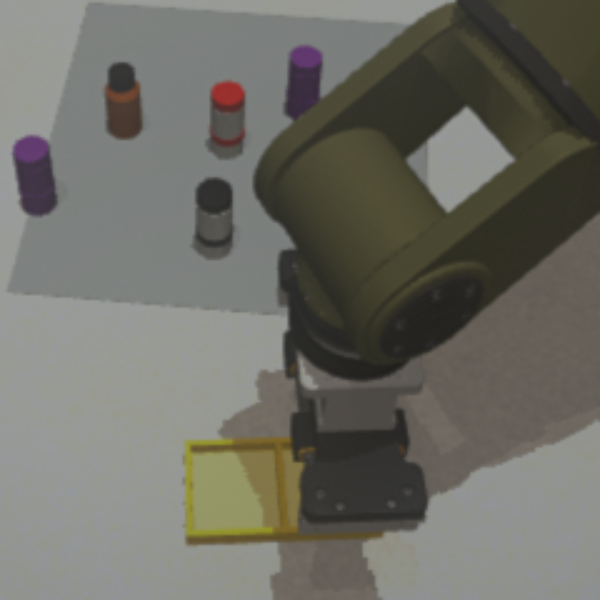

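```bash
python3 -m jog '[0,0.5,0,0,0,0, 0,0.9,0,0,0,0, 0,1.3,0,0,0,0, 0,1.7,0,0,0,0, 0,1.7,0,0,0,0, 0,1.7,0,0,0,0]'
```

```text
clock: 30.97
eef_pos: [465.7, 321.6, 41.0]
eef_rot: [-1.571, -0.0, -3.006]
wrist_force: [-0.1, -1.1, 2.3]
finger_gap: 31.8
```

```bash
python3 -m jog '[0,0.4,0,0,0,0, 0,0.4,0,0,0,0, 0,0.4,0,0,0,0]' && python3 -m jog '[0,0,0,0,0,0, 0,0,0,0,0,0, 0,0,0,0,0,0, 0,0,0,0,0,0, 0,0,0,0,0,0]' 56 && python3 -m jog '[0,-8,0,0,0,0, 0,-30,0,0,0,0, 0,-60,0,0,0,0, 0,-90,0,0,0,0, 0,-118,0,0,0,0, 0,-135,0,0,0,0, 0,-140,0,0,0,0, 0,-140,0,0,0,0]' && python3 go.py 562.5 7.5 182 -172.2
```

```text
clock: 31.22
eef_pos: [465.7, 321.6, 41.0]
eef_rot: [-1.571, 0.0, -3.006]
wrist_force: [-3.2, -2.1, 6.8]
finger_gap: 31.7
clock: 31.63
eef_pos: [465.7, 321.6, 40.5]
eef_rot: [-1.571, -0.0, -3.006]
wrist_force: [-1.0, 0.3, 0.3]
finger_gap: 55.5
clock: 32.3
eef_pos: [466.0, 321.8, 181.9]
eef_rot: [-1.572, 0.002, -3.006]
wrist_force: [-0.2, 0.5, -0.3]
finger_gap: 55.8
shift [-53.   -0.3 324.4] turn [ 0.1 -0.  -0.1] pos [466.  321.8 181.9] yaw -172.21510784346913 gap 55.77273963475612 clk 32.3 F [-0.2  0.5 -0.3] q [ 0.5  0.4  1.5 -0.   1.2  2. ]
```

Run:
```python
from seg import *
s=manip.camera("side");t=manip.camera("top")
cv2.imwrite("pics/r0s.png",s["img"][:,:,::-1]);cv2.imwrite("pics/r0t.png",t["img"][:,:,::-1])
print(wrect(t,mask(t["img"],"red",(260,195,295,226)),70)[:2])
for p in(t,s):
  for r in manip.tip_of("filter_mid",p): print(r["score"],r["xy"],at(p,r["xy"],35))
```

```text
(array([563.1,   7.7]), array([26.8, 27.1]))
0.72 [411.8, 199.2] [ 586.8 -283.7   35. ]
0.71 [279.2, 214.4] [560.3   0.1  35. ]
0.71 [240.5, 140.4] [725.5  80.7  35. ]
0.59 [299.3, 243.9] [496.5 -40.8  35. ]
0.87 [290.2, 230.1] [565.4  14.4  35. ]
0.66 [213.4, 250.3] [719.4  88.8  35. ]
0.52 [324.4, 209.4] [493.3 -58.9  35. ]
```

View pics/r0s.png

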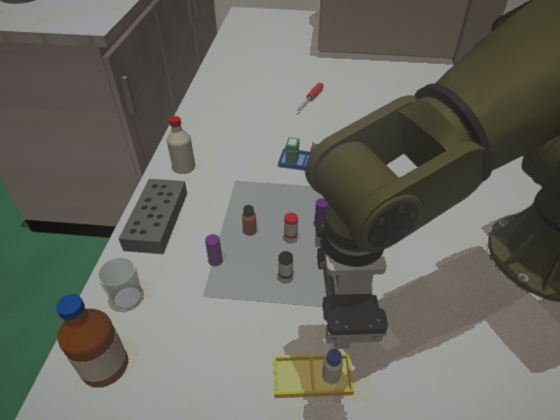

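View pics/r0t.png

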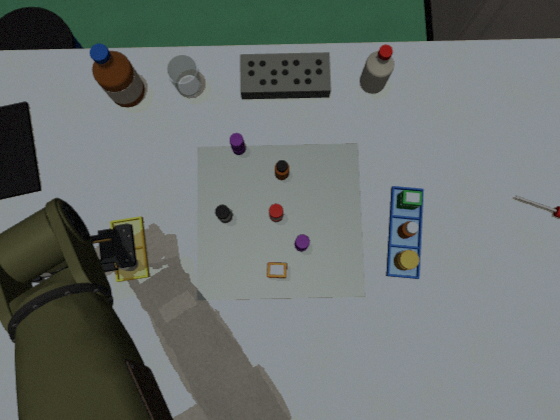

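The white bottle stands in the near yellow compartment at side (333,365), and the blue tray is full at top (410,199), (411,230) and (407,260). Last is the red-topped filter at top (276,212) / side (291,225).

```bash
python3 -m jog '[-2,0,12,0,0,0, -7,0,44,0,0,0, -13,0,80,0,0,0, -19,0,118,0,0,0, -26,0,156,0,0,0, -32,0,194,0,0,0, -38,0,232,0,0,0, -44,0,268,0,0,0, -49,0,298,0,0,0, -52,0,316,0,0,0]' 60 && python3 -m jog '[-1,0,7,0,0,0, -1.5,0,8,0,0,0, -1.5,0,8,0,0,0]' && python3 go.py 563 7.7 42 -172.2;python3 - <<'E'
from seg import *
s=manip.camera("side");cv2.imwrite("pics/r1.png",cv2.resize(s["img"][100:300,200:380,::-1],None,fx=3,fy=3))
E
```

```text
clock: 33.33
eef_pos: [560.1, 11.7, 179.8]
eef_rot: [-1.571, -0.001, -3.008]
wrist_force: [-0.4, 0.4, 0.3]
finger_gap: 60.2
clock: 33.58
eef_pos: [562.3, 8.0, 180.1]
eef_rot: [-1.571, -0.001, -3.006]
wrist_force: [0.1, -0.5, -0.2]
finger_gap: 60.0
shift [ -0.8 138.1   0.4] turn [ 0. -0.  0.] pos [562.3   8.  180.1] yaw -172.23186493773224 gap 60.03867734620455 clk 33.5833 F [ 0.1 -0.5 -0.2] q [-0.1  0.4  1.5  0.   1.2  1.4]
```

View pics/r1.png

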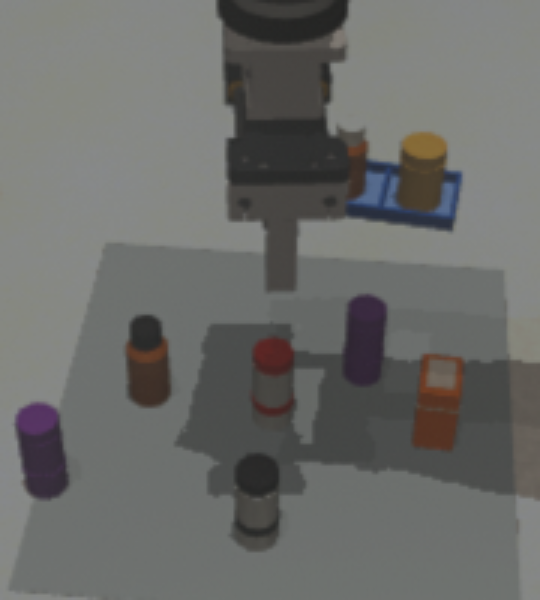

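```bash
python3 -m jog '[-0.5,10,0,0,0,0, -0.5,33,0,0,0,0, -0.5,58,0,0,0,0, -0.5,82,0,0,0,0, -0.5,104,0,0,0,0, -0.5,120,0,0,0,0, -0.5,131,0,0,0,0, -0.5,136,0,0,0,0, -0.5,138,0,0,0,0, -0.5,138,0,0,0,0]' && python3 -m jog '[0,0,0,0,0,0, 0,0,0,0,0,0, 0,0,0,0,0,0, 0,0,0,0,0,0, 0,0,0,0,0,0, 0,0,0,0,0,0, 0,0,0,0,0,0, 0,0,0,0,0,0]' 24 20 && python3 -m jog '[0,-5,0,0,0,0, 0,-20,0,0,0,0, 0,-42,0,0,0,0, 0,-66,0,0,0,0, 0,-90,0,0,0,0, 0,-114,0,0,0,0, 0,-132,0,0,0,0, 0,-139,0,0,0,0, 0,-140,0,0,0,0]' && python3 go.py 529 329.8 177 -172.2;python3 - <<'E'
from seg import *
s=manip.camera("side");cv2.imwrite("pics/r2.png",cv2.resize(s["img"][100:300,200:380,::-1],None,fx=3,fy=3))
E
```

```text
clock: 34.47
eef_pos: [563.2, 8.2, 42.7]
eef_rot: [-1.571, 0.0, -3.005]
wrist_force: [-0.9, 0.0, -0.0]
finger_gap: 60.0
clock: 35.13
eef_pos: [563.2, 7.8, 42.8]
eef_rot: [-1.571, 0.0, -3.006]
wrist_force: [-1.0, -1.2, 5.7]
finger_gap: 29.7
clock: 35.88
eef_pos: [563.5, 7.9, 183.8]
eef_rot: [-1.57, 0.002, -3.006]
wrist_force: [-1.1, -1.1, -1.7]
finger_gap: 29.6
shift [  -9.5    6.7 -323.6] turn [-0.  -0.  -0.1] pos [563.5   7.9 183.8] yaw -172.20980615898696 gap 29.599420527174516 clk 35.8833 F [-1.1 -1.1 -1.7] q [-0.1  0.4  1.5  0.   1.2  1.4]
```

View pics/r2.png

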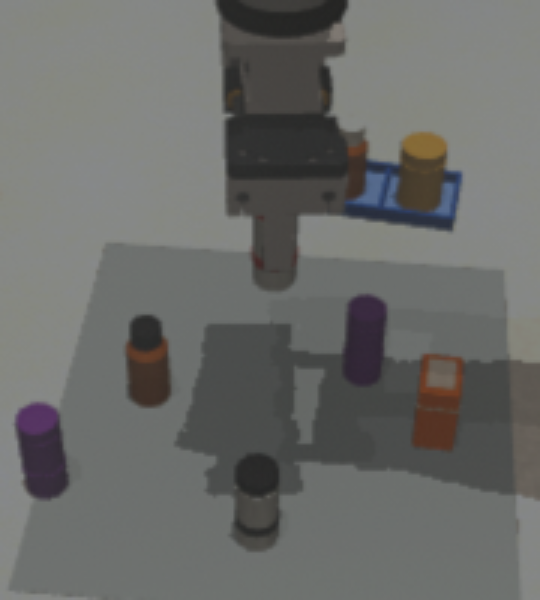

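The red filter is held upright. Carrying it to the far yellow compartment.

```bash
python3 -m jog '[0,0,-10,0,0,0, -1,0,-38,0,0,0, -2,0,-72,0,0,0, -3,0,-108,0,0,0, -4,0,-144,0,0,0, -5,0,-180,0,0,0, -6,0,-214,0,0,0, -7,0,-246,0,0,0, -8,0,-274,0,0,0, -9,0,-298,0,0,0]' && python3 -m jog '[0,0,-15,0,0,0, 0,0,-23,0,0,0, -0.5,0,-26,0,0,0, -0.5,0,-26,0,0,0, -0.5,0,-26,0,0,0]' && python3 go.py 529 329.8 46.8 -172.2;  python3 - <<'E'
from h import *
s=manip.camera("side");cv2.imwrite("pics/r3.png",cv2.resize(s["img"][180:420,200:440,::-1],None,fx=2.5,fy=2.5))
E
```

```text
clock: 36.77
eef_pos: [530.1, 306.8, 180.7]
eef_rot: [-1.57, -0.002, -3.005]
wrist_force: [0.7, -0.9, -0.5]
finger_gap: 29.7
clock: 37.18
eef_pos: [528.8, 329.3, 182.3]
eef_rot: [-1.57, -0.0, -3.007]
wrist_force: [-0.5, 0.1, -0.9]
finger_gap: 29.8
shift [ -0.3 135.5  -0.5] turn [-0.  -0.1  0. ] pos [528.8 329.3 182.3] yaw -172.2619413290576 gap 29.79429811398395 clk 37.1833 F [-0.5  0.1 -0.9] q [ 0.5  0.5  1.4 -0.   1.3  1.9]
```

View pics/r3.png

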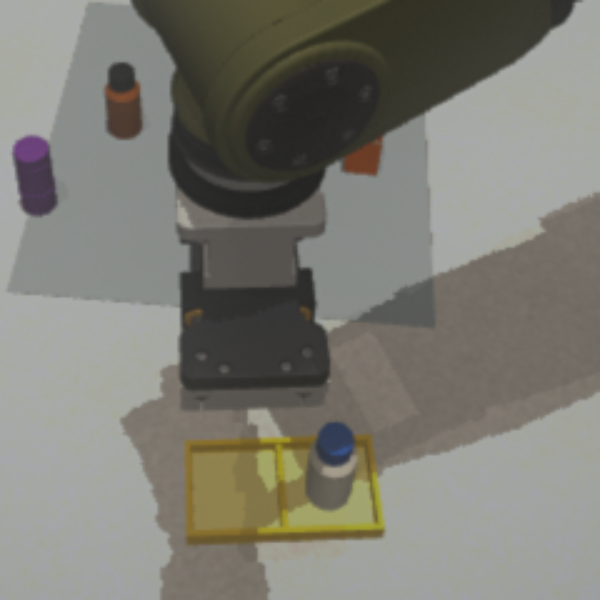

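The white bottle is upright in the right-hand compartment. Lowering the filter.

```bash
python3 -m jog '[0,8,0,0,0,0, 0,28,0,0,0,0, 0,54,0,0,0,0, 0,80,0,0,0,0, 0,104,0,0,0,0, 0,120,0,0,0,0, 0,129,0,0,0,0, 0,132,0,0,0,0, 0,133,0,0,0,0, 0,133,0,0,0,0]' && python3 -m jog '[0,0.5,0,0,0,0, 0,1,0,0,0,0, 0,1.5,0,0,0,0, 0,2,0,0,0,0, 0,2,0,0,0,0, 0,2,0,0,0,0]' && python3 go.py 529 329.8 46.8 -172.2
```

```text
clock: 38.07
eef_pos: [529.0, 330.2, 50.3]
eef_rot: [-1.571, 0.001, -3.006]
wrist_force: [0.3, 0.2, -0.9]
finger_gap: 29.9
clock: 38.57
eef_pos: [528.6, 330.2, 47.6]
eef_rot: [-1.571, 0.0, -3.006]
wrist_force: [-0.2, 0.4, -2.2]
finger_gap: 29.8
shift [-0.3  0.8  0.5] turn [ 0. -0. -0.] pos [528.6 330.2  47.6] yaw -172.21239607028429 gap 29.787121868435104 clk 38.5667 F [-0.2  0.4 -2.2] q [ 0.5  0.7  1.5 -0.   1.   1.9]
```

```bash
python3 -m jog '[0,0.4,0,0,0,0, 0,0.8,0,0,0,0, 0,1.2,0,0,0,0, 0,1.2,0,0,0,0, 0,1.2,0,0,0,0]'
```

```text
clock: 38.98
eef_pos: [528.7, 330.2, 46.9]
eef_rot: [-1.571, 0.0, -3.006]
wrist_force: [-2.7, -1.4, 5.5]
finger_gap: 29.6
```

Contact. Releasing, lifting, and backing off to uncover the tray.

```bash
python3 -m jog '[0,0,0,0,0,0, 0,0,0,0,0,0, 0,0,0,0,0,0, 0,0,0,0,0,0, 0,0,0,0,0,0]' 54 && python3 -m jog '[0,-8,0,0,0,0, 0,-30,0,0,0,0, 0,-60,0,0,0,0, 0,-90,0,0,0,0, 0,-118,0,0,0,0, 0,-140,0,0,0,0, 0,-152,0,0,0,0, 0,-156,0,0,0,0, 0,-156,0,0,0,0]' && python3 -m jog '[10,0,10,0,0,0, 30,0,30,0,0,0, 55,0,55,0,0,0, 80,0,80,0,0,0, 105,0,105,0,0,0, 125,0,125,0,0,0, 138,0,138,0,0,0, 142,0,142,0,0,0, 142,0,142,0,0,0]' && python3 go.py 529 329.8 46.8 -172.2
python3 - <<'E'
from h import *
for n in("top","side"):
    p=manip.camera(n);cv2.imwrite(f"pics/f_{n}.png",p["img"][:,:,::-1])
E
```

```text
clock: 39.4
eef_pos: [528.6, 330.2, 46.3]
eef_rot: [-1.571, -0.0, -3.006]
wrist_force: [-1.6, -0.7, -0.1]
finger_gap: 54.0
clock: 40.15
eef_pos: [528.6, 330.2, 202.7]
eef_rot: [-1.571, 0.001, -3.006]
wrist_force: [0.4, 0.3, -0.7]
finger_gap: 53.9
clock: 40.9
eef_pos: [406.6, 169.6, 201.7]
eef_rot: [-1.571, -0.001, -3.007]
wrist_force: [0.9, -0.3, -0.3]
finger_gap: 54.1
shift [-143.   154.7 -142.3] turn [-0.  -0.1  0.1] pos [406.6 169.6 201.7] yaw -172.271331973982 gap 54.0851985316657 clk 40.9 F [ 0.9 -0.3 -0.3] q [0.3 0.1 1.8 0.  1.2 1.7]
```

View pics/f_top.png

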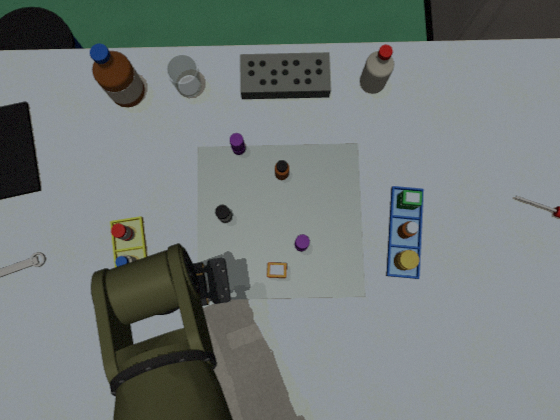

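View pics/f_side.png

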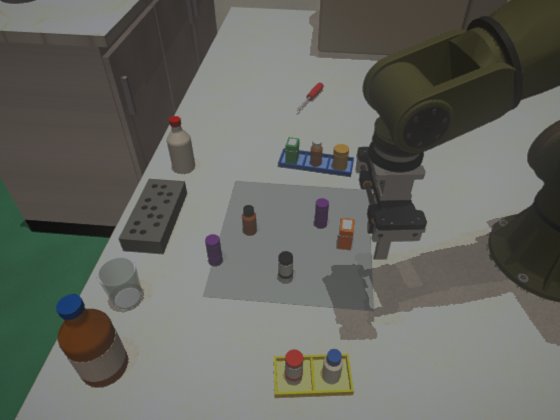

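Both views show the blue tray full at side (292,150), (316,152) and (341,157), and the yellow tray full at side (294,363) and (333,362). The spares have not moved. One close crop before handing in.

Run:
```python
from seg import *
s=manip.camera("side");t=manip.camera("top");f=lambda b:cv2.resize(s["img"][b[1]:b[3],b[0]:b[2],::-1],(600,300))
cv2.imwrite("pics/fz.png",np.vstack([f((265,130,365,180)),f((262,345,362,395))]))
for k,z in Z.items():
    for n,p in(("t",t),("s",s)):
        print(k,n,[(round(r["score"],2),at(p,r["xy"],z+(0 if "spare" in k else 4))[:2].round()) for r in manip.tip_of(k,p)[:2] if r["score"]>.4])
print(manip.read_state()["joints"],manip.read_state()["clock"])
```

```text
amber_mid t [(0.58, array([ 519., -274.]))]
amber_mid s [(0.63, array([ 515., -275.]))]
green_mid t [(0.72, array([ 584., -281.]))]
green_mid s [(0.7, array([ 586., -274.]))]
tin_mid t [(0.85, array([ 459., -262.]))]
tin_mid s [(0.66, array([ 457., -254.])), (0.43, array([561., 123.]))]
white_mid t [(0.43, array([463., 323.]))]
white_mid s [(0.56, array([467., 323.]))]
filter_mid t [(0.74, array([723.,  81.])), (0.53, array([530., 328.]))]
filter_mid s [(0.83, array([712.,  90.])), (0.73, array([499., -47.]))]
spare_bottle_mid t [(0.47, array([662.,  -2.]))]
spare_bottle_mid s [(0.77, array([656.,  -3.]))]
spare_box_mid t [(0.52, array([442.,  13.]))]
spare_box_mid s [(0.87, array([442.,   6.]))]
spare_filter_mid t []
spare_filter_mid s [(0.6, array([566., 121.]))]
[0.3 0.1 1.8 0.  1.2 1.7] 41.9
```

View pics/fz.png

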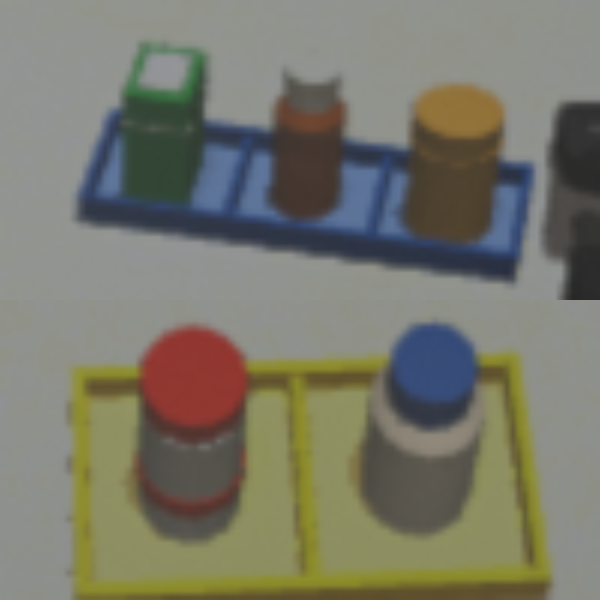

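The crop shows all five things upright on compartment floors, one in each compartment. Handing in.

```bash
python3 -c "
from cell import manip
print(manip.sign_off())"
```

```text
the job is handed in; nothing more can be done
None
```

Both kits are made up and the job is handed in, at about 42 s of the 120 s allowed.

- **Blue tray:** from the far end, it holds the green box, the white-capped amber bottle and the brass tin.
- **Yellow tray:** it holds the red-topped filter in the far compartment and the blue-capped white bottle in the near one.
- **Setting down:** each thing was lowered until the wrist reading showed a contact of about 5–7 N, then released.

**Last checks:** the final top and side views and a close crop show all five upright, each on the floor of its own compartment. The three spares and both purple look-alikes are standing where they were, and the gripper is clear of everything.

**Disagreements:** the network positions agree with the planned ones only to within about 10 mm. In the final pictures it placed the filter correctly from the top view, with a lower score. Its best scores for the filter went to the purple look-alikes, and it missed the spare filter in the top view. I went by the pictures for both.

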